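# Stack a fit-up on the guarded welding fixture

## Task

Swing the fixture's clear spark guard fully up, then stack the four parts over its locating post in this order from the bottom: steel flange, blue sleeve, brass collar, red cap, lowering each right down onto the one below rather than dropping it. Finally swing the guard fully down again over the finished stack and let go of it, leaving the hammer, the angle offcut and the green tin where they are.

Things in the scene. Friction and masses are not known exactly. Their poses are not given: they have to be found in the camera images.
- station: Fixed welding fixture: grey base plate 15 mm high, x -100 to +130, y -90 to +90 mm; on it a steel post, 20 mm diameter, tip 71 mm above the bench, top 8 mm tapered to 10 mm. Origin: post axis at bench level; x points to the hinge side, away from the robot. Blue hinge uprights at x +118, y +-79 mm, 126 mm high. Seated undersides above bench: flange 15, sleeve 27, collar 47, cap 59 mm.
- guard (a joint): Angle of the clear yellow-rimmed guard, rad: 0 fully down (level, 125 mm above bench), 1.57 upright, stop at 1.75; 1.4 or more is fully up. Starts at 0 to 0.2. Stiff hinge: stays where left, needs under 6 N at the handle. Hinge axis: along station y, 110 mm to +x of the post, 125 mm high. Panel 155 mm long, 142 wide. When up, bring the gripper in with its wide side along station y.
- guard_handle (a point): Middle of the guard's red round handle bar: 12 mm diameter, 110 mm long, along station y, on two arms at y +-50 mm. With the guard at 0 it lies 195 mm from the hinge axis towards station -x and 25 mm above it; it turns about the hinge. About 34 mm free between bar and panel edge. Pinch from above, fingers closing along station x; the bar turns in the grip.
- flange: Bare-steel ring, 66 mm outside, 28 mm bore, 12 mm thick, about 0.2 kg. Loose, lies flat on the bench. Origin: centre of its underside; z up along the bore.
- sleeve: Blue plastic sleeve, 40 mm outside, 28 mm bore, 20 mm high, about 0.08 kg. Loose, lies flat on the bench. Origin: centre of its underside; z up along the bore.
- collar: Brass ring, 54 mm outside, 28 mm bore, 12 mm thick, about 0.15 kg. Loose, lies flat on the bench. Origin: centre of its underside; z up along the bore.
- cap: Red hold-down cap: a 46 mm disc 20 mm high with a grip knob 26 mm in diameter on top, 40 mm high in all; a blind bore of 28 mm, 16 mm deep, open below, goes over the post's tip. About 0.12 kg. Loose, lies flat on the bench. Origin: centre of its underside; z up along the bore.
- hammer: Bystander: a hammer 200 mm long lying on the bench beyond the work on the left. Leave alone. Origin: underside, about mid-length; x along the handle towards the head.
- offcut: Bystander: dark steel angle offcut 110 by 40 by 40 mm lying beyond the work on the right. Leave alone. Origin: centre of its underside; x along its length.
- tin: Bystander: a closed green tin with a pale lid, 56 mm in diameter, 60 mm high, standing near the robot on the right. Leave alone. Origin: centre of its underside.
There are look-alikes about, which are no part of the job. Of the things shaped like the flange, the steel one is meant. Of the things that look like the sleeve, take the one that is nearest to the robot's base at the start.

How it is judged:
On the way, in this order (a step that is already met when the one before it is completed fails the run):
1. the guard is swung fully up (value of joint guard above 1.4 rad), for 0.2 s.
2. the steel flange lies over the post on the base plate, released (horizontal distance between flange and station below 0.008 m and z of flange in the frame of station between 0.011 and 0.019 m and angle between flange's own z axis and vertical below 0.12 rad and contact force between flange and the fingers below 0.2 N), for 0.2 s.
3. the blue sleeve sits on the flange, released (horizontal distance between sleeve and station below 0.008 m and z of sleeve in the frame of station between 0.023 and 0.031 m and angle between sleeve's own z axis and vertical below 0.12 rad and contact force between sleeve and the fingers below 0.2 N), for 0.2 s.
4. the brass collar lies on the sleeve, released (horizontal distance between collar and station below 0.008 m and z of collar in the frame of station between 0.043 and 0.051 m and angle between collar's own z axis and vertical below 0.12 rad and contact force between collar and the fingers below 0.2 N), for 0.2 s.
5. the red cap sits on the collar over the post's tip, released (horizontal distance between cap and station below 0.008 m and z of cap in the frame of station between 0.055 and 0.063 m and angle between cap's own z axis and vertical below 0.12 rad and contact force between cap and the fingers below 0.2 N), for 0.2 s.
6. the guard is swung fully down (value of joint guard below 0.06 rad), for 0.2 s.
At the end, for the whole second after the job is handed in: Flange, sleeve, collar and cap are stacked in that order over the post, each within 8 mm of its axis, 4 mm of its seated height and upright within 0.12 rad, released and at rest, and the guard is down (below 0.06 rad) (all of step 2 and all of step 3 and all of step 4 and all of step 5 and linear speed of each of flange, sleeve, collar, cap below 0.02 m/s and value of joint guard below 0.06 rad); the robot touches nothing.
It fails at once if a bystander (hammer, offcut or tin) is moved more than 20 mm (distance of any of hammer, offcut, tin from where it was at the start of the episode above 0.02 m).
It fails at once if a part is dropped onto the post from clearly above its place (falls freely at more than 0.6 m/s) ((horizontal distance between flange and station below 0.03 m and linear speed of flange above 0.6 m/s and contact force between flange and the fingers below 0.2 N) or (horizontal distance between sleeve and station below 0.03 m and linear speed of sleeve above 0.6 m/s and contact force between sleeve and the fingers below 0.2 N) or (horizontal distance between collar and station below 0.03 m and linear speed of collar above 0.6 m/s and contact force between collar and the fingers below 0.2 N) or (horizontal distance between cap and station below 0.03 m and linear speed of cap above 0.6 m/s and contact force between cap and the fingers below 0.2 N)).
It also fails if it takes over 144 s, if anything falls off the work surface, if the arm or the gripper's body presses on something with over 40 N, if the wrist force passes 120 N, or if a joint passes its speed limit or range.

## Robot

A 6-joint arm with a two-finger parallel gripper is mounted at the origin on the work surface. World frame = base frame: x ahead of the robot, y to its left, z up, the work surface at z = 0. Lengths are in m, angles in rad, forces in N, time in s.
With the tool pointing down it reaches from about 0.325 to 0.9 m from the base axis. Payload 6.1 kg.
Tool frame: the origin (TCP) lies on the centre line of the jaws, within the pads' length; the fingertips stand 11 mm ahead of it and the grasp point (between the pads) lies 8 mm behind it; z points along the fingers, y is the direction in which the jaws open and shut (so a half turn about z gives the same grasp; the last joint's range is limited). The gripper opens to 87 mm and grips with 3 to 60 N. Pads are 19 mm wide; open, the fingers measure 117 mm over their backs; the gripper's body (75 mm by 190 mm) begins 51 mm behind the grasp point.
Start: joints at [1.076, 0.22, 1.526, -0, 1.395, -0.126], TCP at [0.225, 0.583, 0.234] pointing down, gripper open.
Joint ranges: [-2.98, 2.98], [-0.91, 2.08], [0.09, 2.57], [-1.24, 4.39], [0.2, 2.65], [-2.68, 2.68]. Speed limits (rad/s): [2.57, 2.57, 3.01, 3.14, 3.14, 3.14].

## Interface

Orientations are given as a unit quaternion [w, x, y, z].
In Python, from plant import ctrl, optics, order, models gives the robot as it stands.
- The arm moves only by the tool jog_arm, never from a script. Its argument "plan" is a list that holds one entry, the list of rows, each a list of 7 numbers: the shift along the tool's x, y, z in mm, then the turn, a rotation vector about the tool's x, y, z in degrees, then the finger opening in mm, from 0 to 87. In form: [[[tx, ty, tz, ax, ay, az, hand], ...]]. A call has 1 to 8 rows; each row is the pose to reach, as a shift and turn from the pose measured when the call began, along the tool's axes at that moment; what a row does not reach only later rows make up. A row lasts 1/10 s, in which the tool goes at most 50 mm and 8.59 degrees, less where a joint would pass 70% of its speed; a pose out of reach is approached as far as the arm can. A call with a gripper value outside its range is refused whole. The fingers move at their own pace and stop on an object; "newtons" is the grip in N (left out, the last holds). Time passes only in rows, so rows that repeat a pose let the fingers close. It gives the time, the measured TCP pose, the force and the opening at its end, in the units of the state.
- ctrl.sense(): the state, without advancing time (a new reading comes with each control period).
- optics.capture(name): name is "side" or "top" or "wrist"; returns a dict with "img" (400x640x3 uint8, red, green, blue), "range_z" (400x640 float32, m along the optical axis (not along the pixel's ray), 0 where there is no reading), "mtx" (3x3 intrinsics, pixels), "origin" and "orientation" of the camera in the world. Camera axes: x right, y down, z forward; pixel columns grow to the right and rows downward; lengths in m; the calibration is good to about 2 mm. A picture is of the moment at which its call begins.
- order.sign_off(): hands the job in, once; it reports no verdict.
Trained networks look in a picture, given as the dict that the camera call returned (one of the last four; its "shot" number tells which), for a name from the list of things; names that differ only in an ending like _2 or _b are one class to them, and where a whole thing is asked for, a point or a joint stands for the part that bears it (a point fixed in the world has none). Each returns a list of dicts, best first, with "p" (0 to 1); they miss things now and then, are a little off and sometimes report something else, mostly with a low value. They report only what shows in the picture. A call takes as long as a camera call. They do not tell look-alikes from the thing itself.
- models.spot_in(picture, thing): "uv" ([column, row] in pixels, amid what is visible of it).
- models.mark_of(picture, thing): "uv" ([column, row] in pixels: a listed point, or the origin of a listed thing).
The state is a dict: "t": time; "joint_pos": joint angles; "dq": joint speeds; "effort": joint torques, N m; "tool_pos": TCP position; "tool_rot": TCP orientation; "force": force on the tool from outside, world axes, zero at the start; "torque": the same for the moment, N m; "width": opening from 0.0 (shut) to 1.0 (fully open).
Only numpy, scipy, OpenCV 4.12 (cv2) and the standard library are available. Lean on these libraries where they do the work, as an engineer would, in place of code of your own. Each camera call takes 0.05 s, during which the arm holds its last target. There are 200 camera calls.

## Working session

There is one attempt and no reset: what is moved stays moved. The work goes in short steps, Python scripts to look and compute and a tool call to move; the robot and the scene stay as the last step left them, time stands still between calls to the robot, and variables do not carry over. Pictures are saved under pics/ and viewed, about 12 in all and at most 16, crops included, and the job is handed in when it is done.

Besides the shell and the picture viewer there is one more tool, called after ">>>" as name(argument=value, ...), one argument or row to a line, values as JSON. jog_arm: Moves the arm, as the interface text tells. Its arguments: {"type":"object","properties":{"plan":{"type":"array"},"newtons":{"type":"number"}},"required":["plan"]}

```bash
mkdir -p pics; cat > h.py <<'E'
import numpy as np,cv2
from plant import ctrl,optics,order,models
from scipy.spatial.transform import Rotation as R
def rot(q): return R.from_quat([q[1],q[2],q[3],q[0]])
def cap(n,save=None):
    d=optics.capture(n)
    if save: cv2.imwrite('pics/'+save+'.png',d['img'][:,:,::-1])
    return d
def pts(d):
    v,u=np.mgrid[0:400,0:640]; K=d['mtx']; z=d['range_z']
    p=np.stack([(u-K[0,2])/K[0,0]*z,(v-K[1,2])/K[1,1]*z,z],-1)
    return p@rot(d['orientation']).as_matrix().T+np.array(d['origin'])
def onplane(d,uv,h):
    K=d['mtx'];r=np.array([(uv[0]-K[0,2])/K[0,0],(uv[1]-K[1,2])/K[1,1],1])
    r=rot(d['orientation']).apply(r);o=np.array(d['origin']);return o+r*(h-o[2])/r[2]
def tool(): 
    s=ctrl.sense();return np.array(s['tool_pos']),rot(s['tool_rot'])
def delta(p,yaw=None):
    """shift in tool mm and turn deg for target TCP p, pointing down with tool y along world yaw(deg)"""
    t,r=tool();m=r.as_matrix();out=r.inv().apply(np.array(p)-t)*1000
    y=np.degrees(np.arctan2(m[1,1],m[0,1]))if yaw is None else yaw
    a=np.radians(y);yv=np.array([np.cos(a),np.sin(a),0]);zv=np.array([0,0,-1.]);
    M=np.stack([np.cross(yv,zv),yv,zv],1)
    best=min([M,M@np.diag([-1,-1,1])],key=lambda M:(r.inv()*R.from_matrix(M)).magnitude())
    return np.round(out,1),np.round((r.inv()*R.from_matrix(best)).as_rotvec(degrees=True),1)
E
python3 - <<'E'
from h import *
for n in('top','side'):
    d=cap(n,n+'0');print(n,d['origin'],np.round(rot(d['orientation']).as_matrix(),2).tolist(),d['mtx'][0])
    P=pts(d)
    for k in('station','guard','guard_handle','flange','sleeve','collar','cap','hammer','offcut','tin'):
        for m in models.mark_of(d,k)[:4]:
            u,v=np.round(m['uv']).astype(int);q=P[min(v,399),min(u,639)]
            print(k,round(m['p'],2),(u,v),np.round(q,3),np.round(onplane(d,m['uv'],0),3)[:2])
print(ctrl.sense())
E
```

```text
top [ 0.35740508 -0.02295676  1.08576229] [[-0.03, -0.98, 0.19], [-1.0, 0.03, -0.0], [-0.0, -0.19, -0.98]] [416.52555624   0.         316.12924518]
station 0.68 (np.int64(317), np.int64(222)) [ 0.502 -0.027  0.13 ] [ 0.522 -0.028]Traceback (most recent call last):
  File "<stdin>", line 6, in <module>
ValueError: it knows: cap, collar, flange, guard_handle, hammer, offcut, sleeve, station, tin
```

View pics/top0.png

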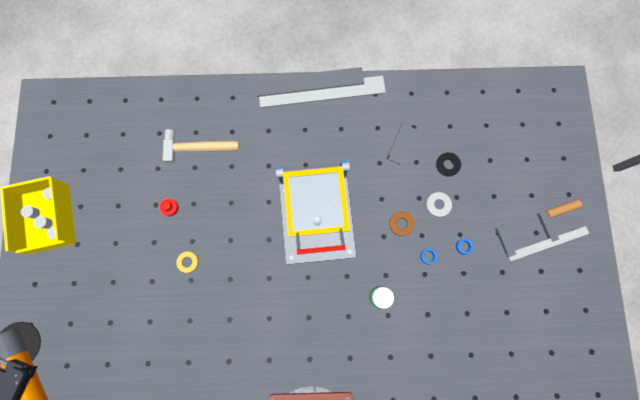

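```bash
python3 - <<'E'
from h import *
for n in('top','side'):
    d=cap(n,n+'1');print(n,d['origin'],d['mtx'][0])
    P=pts(d)
    for k in('station','guard_handle','flange','sleeve','collar','cap','hammer','offcut','tin'):
        for m in models.mark_of(d,k)[:4]:
            u,v=np.round(m['uv']).astype(int);q=P[min(v,399),min(u,639)]
            print(k,round(m['p'],2),(u,v),np.round(q,3),np.round(onplane(d,m['uv'],0),3)[:2])
    if n=='top':
        I=d['img'];Z=P[:,:,2]
        def fit(name,uv,rad,h,thr=.006):
            v,u=np.mgrid[0:400,0:640]
            m=((u-uv[0])**2+(v-uv[1])**2<rad**2)&(Z>h-thr)&(d['range_z']>0)
            (c,r)=cv2.minEnclosingCircle(P[m][:,:2].astype(np.float32)*1000)
            print(name,m.sum(),np.round(c,1),round(2*r,1),'medZ',np.median(Z[m]).round(4),'col',np.median(I[m],0))
        fit('steel',(439,204),18,.012);fit('black',(448,164),18,.012);fit('brown',(402,223),18,.012)
        fit('sl1',(429,256),14,.02);fit('sl2',(465,246),14,.02);fit('collar',(187,262),16,.012);fit('cap',(168,207),16,.02)
        print('bench z',np.median(Z[300:340,150:250]))
        hsv=cv2.cvtColor(I,cv2.COLOR_RGB2HSV)
        v,u=np.mgrid[0:400,0:640]
        m=(I[:,:,0]>150)&(I[:,:,1]<60)&(u>280)&(u<360)&(v>230)&(v<270)
        q=P[m];print('handle',m.sum(),q.mean(0),cv2.minAreaRect(q[:,:2].astype(np.float32)*1000))
        b=(hsv[:,:,0]>105)&(hsv[:,:,0]<125)&(hsv[:,:,1]>100)&(u>270)&(u<360)&(v<180)&(v>155)
        n_,l,st,c=cv2.connectedComponentsWithStats(b.astype(np.uint8))
        for i in range(1,n_):
            if st[i,4]>8: print('upr',c[i],st[i,4],np.median(P[l==i],0))
        m=(np.abs(Z-.015)<.006)&(u>270)&(u<365)&(v>160)&(v<275)
        q=P[m];print('plate',m.sum(),cv2.minAreaRect(q[:,:2].astype(np.float32)*1000),cv2.boxPoints(cv2.minAreaRect(q[:,:2].astype(np.float32)*1000)))
print(ctrl.sense()['tool_rot'])
E
```

```text
top [ 0.35740508 -0.02295676  1.08576229] [416.52555624   0.         316.12924518]
guard_handle 0.78 (np.int64(321), np.int64(249)) [ 0.437 -0.034  0.163] [ 0.45  -0.037]
flange 0.89 (np.int64(448), np.int64(164)) [ 0.671 -0.386 -0.001] [ 0.67  -0.385]
flange 0.7 (np.int64(400), np.int64(224)) [ 0.511 -0.245  0.   ] [ 0.511 -0.247]
flange 0.61 (np.int64(435), np.int64(203)) [ 0.565 -0.343 -0.003] [ 0.565 -0.343]
sleeve 0.49 (np.int64(463), np.int64(244)) [ 0.454 -0.407 -0.004] [ 0.454 -0.405]
sleeve 0.44 (np.int64(423), np.int64(257)) [ 0.422 -0.294  0.019] [ 0.424 -0.3  ]
collar 0.58 (np.int64(189), np.int64(264)) [ 0.421  0.308 -0.004] [0.421 0.306]
cap 0.66 (np.int64(170), np.int64(206)) [0.568 0.348 0.038] [0.576 0.363]
hammer 0.8 (np.int64(204), np.int64(148)) [0.727 0.27  0.022] [0.733 0.277]
offcut 0.61 (np.int64(401), np.int64(144)) [ 0.729 -0.261  0.006] [ 0.732 -0.263]
tin 0.66 (np.int64(379), np.int64(294)) [ 0.334 -0.172  0.058] [ 0.333 -0.18 ]
steel 408 [ 559.  -349.6] 66.9 medZ 0.0114 col [223. 228. 230.]
black 381 [ 669.7 -385.1] 67.6 medZ 0.0113 col [50. 50. 55.]
brow
[... 1153 characters left out ...]

flange 0.79 (np.int64(412), np.int64(352)) [ 0.561 -0.349 -0.001] [ 0.562 -0.349]
flange 0.78 (np.int64(360), np.int64(321)) [ 0.509 -0.242 -0.001] [ 0.508 -0.243]
sleeve 0.52 (np.int64(342), np.int64(362)) [ 0.43  -0.308  0.   ] [ 0.429 -0.307]
collar 0.51 (np.int64(237), np.int64(189)) [0.428 0.283 0.012] [0.433 0.301]
cap 0.53 (np.int64(280), np.int64(164)) [0.585 0.346 0.012] [0.591 0.361]
hammer 0.92 (np.int64(333), np.int64(165)) [0.72  0.263 0.018] [0.733 0.287]
offcut 0.7 (np.int64(446), np.int64(287)) [ 0.721 -0.255  0.007] [ 0.727 -0.251]
tin 0.71 (np.int64(265), np.int64(335)) [ 0.316 -0.206  0.029] [ 0.322 -0.186]
[ 1.78133576e-05  1.83365203e-01  9.83044863e-01 -4.24998066e-06]
```

View pics/side1.png

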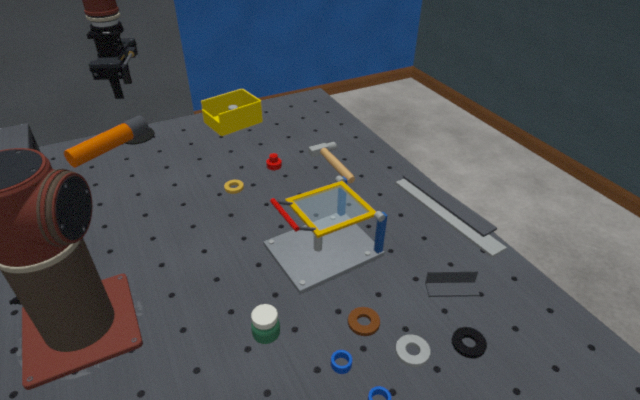

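```bash
python3 - <<'E'
from h import *
print(delta([.436,-.0345,.26],4))
E
```

```text
(array([-419.1, -500. ,  -26.5]), array([ 0. ,  0. , 64.9]))
```

>>> jog_arm(
  plan=[
    [[-210, -250, -26, 0, 0, 32, 87], [-210, -250, -26, 0, 0, 32, 87], [-210, -250, -26, 0, 0, 32, 87], [-210, -250, -26, 0, 0, 32, 87], [-419, -500, -26, 0, 0, 65, 87], [-419, -500, -26, 0, 0, 65, 87], [-419, -500, -26, 0, 0, 65, 87], [-419, -500, -26, 0, 0, 65, 87]],
  ],
  newtons=20,
)

```text
t: 1.9
tool_pos: [0.3546, 0.2033, 0.2543]
tool_rot: [0.0, 0.685, 0.729, 0.001]
force: [0.8, 0.2, 0.1]
width: 0.998
```

```bash
python3 - <<'E'
from h import *
print(tool()[0],delta([.436,-.0345,.26],4))
E
```

```text
[0.35456797 0.20331964 0.2542846 ] (array([-242.4,   66.5,   -5.7]), array([ 0.1, -0. , -0.4]))
```

>>> jog_arm(
  plan=[
    [[-242, 66, -6, 0, 0, 0, 60], [-242, 66, -6, 0, 0, 0, 60], [-242, 66, -6, 0, 0, 0, 60], [-242, 66, -6, 0, 0, 0, 60], [-242, 66, -6, 0, 0, 0, 60], [-242, 66, -6, 0, 0, 0, 60], [-242, 66, -6, 0, 0, 0, 60], [-242, 66, -6, 0, 0, 0, 60]],
  ],
)

```text
t: 2.7
tool_pos: [0.4352, -0.0332, 0.2602]
tool_rot: [-0.0, 0.685, 0.729, 0.001]
force: [-0.0, -0.3, -0.9]
width: 0.69
```

```bash
python3 - <<'E'
from h import *
d=cap('wrist','w1');P=pts(d);I=d['img'].astype(int)
print(tool()[0],d['origin'],np.round(rot(d['orientation']).as_matrix(),2).tolist())
m=(I[:,:,0]>120)&(I[:,:,1]<70)&(I[:,:,2]<70)&(P[:,:,2]>.13)&(P[:,:,2]<.2)
q=P[m];print(m.sum(),np.median(q,0),q.min(0),q.max(0),np.percentile(q[:,2],95)); print(cv2.minAreaRect(q[:,:2].astype(np.float32)*1000))
E
```

```text
[ 0.43513547 -0.03282611  0.26018623] [0.43260075 0.03489651 0.41163757] [[1.0, 0.06, 0.02], [0.06, -0.97, -0.25], [0.0, 0.25, -0.97]]
1477 [ 0.43778895 -0.02594868  0.16255481] [ 0.42962135 -0.07862085  0.15760385] [0.44770298 0.02018716 0.16546726] 0.1640099599054793
((438.34942626953125, -29.334331512451172), (11.527827262878418, 98.90899658203125), 4.180256366729736)
```

View pics/w1.png

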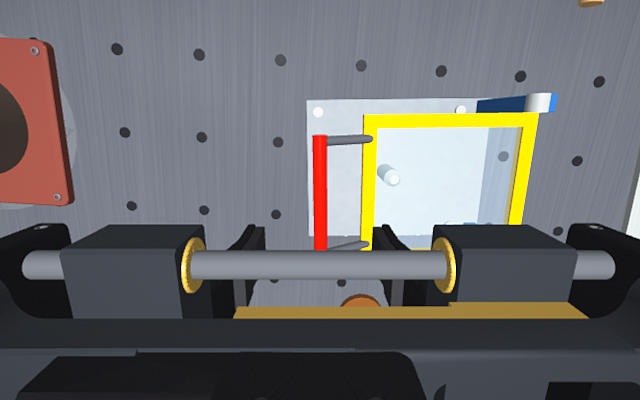

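>>> jog_arm(
  plan=[
    [[-2, 3, 50, 0, 0, 0, 60], [-2, 3, 85, 0, 0, 0, 60], [-2, 3, 110, 0, 0, 0, 60], [-2, 3, 110, 0, 0, 0, 60], [-2, 3, 110, 0, 0, 0, 0], [-2, 3, 110, 0, 0, 0, 0], [-2, 3, 110, 0, 0, 0, 0], [-2, 3, 110, 0, 0, 0, 0]],
  ],
  newtons=20,
)

```text
t: 3.55
tool_pos: [0.4393, -0.0347, 0.1516]
tool_rot: [0.001, 0.684, 0.729, 0.001]
force: [-0.7, 0.1, -0.3]
width: 0.409
```

```bash
python3 - <<'E'
from h import *
s=ctrl.sense();print(s['tool_pos'],s['width']*87,s['force'])
r=196.6;a0=np.arcsin((tool()[0][2]*1000+8-125)/r)
for a in np.linspace(a0,np.radians(7.3)+1.65,17): print(round(a-.127,2),np.round([r*(np.cos(a0)-np.cos(a)),-r*(np.sin(a)-np.sin(a0))],0))
E
```

```text
[ 0.43932869 -0.03466425  0.15163271] 35.594669142670234 [-0.67560309  0.06383829 -0.34283642]
0.05 [ 0. -0.]
0.15 [  4. -19.]
0.25 [ 11. -38.]
0.35 [ 19. -56.]
0.45 [ 29. -73.]
0.55 [ 40. -89.]
0.65 [  53. -103.]
0.75 [  68. -117.]
0.85 [  84. -128.]
0.95 [ 100. -139.]
1.05 [ 118. -147.]
1.15 [ 137. -154.]
1.25 [ 156. -158.]
1.35 [ 175. -161.]
1.45 [ 195. -162.]
1.55 [ 214. -161.]
1.65 [ 234. -158.]
```

Still closing; finish that.

>>> jog_arm(
  plan=[
    [[0, 0, 0, 0, 0, 0, 0], [0, 0, 0, 0, 0, 0, 0], [0, 0, 0, 0, 0, 0, 0], [0, 0, 0, 0, 0, 0, 0], [0, 0, 0, 0, 0, 0, 0], [0, 0, 0, 0, 0, 0, 0]],
  ],
)

```text
t: 4.15
tool_pos: [0.4366, -0.0349, 0.1505]
tool_rot: [-0.001, 0.684, 0.729, -0.001]
force: [-8.7, -1.7, 1.6]
width: 0.128
```

>>> jog_arm(
  plan=[
    [[0, 4, -19, 0, 0, 0, 0], [0, 11, -38, 0, 0, 0, 0], [0, 19, -56, 0, 0, 0, 0], [0, 29, -73, 0, 0, 0, 0], [0, 40, -89, 0, 0, 0, 0], [0, 53, -103, 0, 0, 0, 0], [0, 68, -117, 0, 0, 0, 0], [0, 84, -128, 0, 0, 0, 0]],
  ],
)

```text
t: 4.95
tool_pos: [0.5171, -0.0296, 0.2816]
tool_rot: [-0.004, 0.684, 0.729, -0.004]
force: [-24.2, 1.2, 26.6]
width: 0.133
```

>>> jog_arm(
  plan=[
    [[0, 16, -11, 0, 0, 0, 0], [0, 34, -20, 0, 0, 0, 0], [0, 52, -26, 0, 0, 0, 0], [0, 71, -30, 0, 0, 0, 0], [0, 90, -33, 0, 0, 0, 0], [0, 110, -33, 0, 0, 0, 0], [0, 129, -32, 0, 0, 0, 0], [0, 142, -30, 0, 0, 0, 0]],
  ],
)

```text
t: 5.75
tool_pos: [0.6611, -0.0193, 0.3129]
tool_rot: [-0.003, 0.684, 0.73, -0.002]
force: [-1.5, 4.2, 10.5]
width: 0.131
```

```bash
python3 - <<'E'
from h import *
print(ctrl.sense()['force'],tool()[0])
d=cap('side','s2')
E
```

```text
[-1.53828137  4.19191502 10.45058048] [ 0.66114351 -0.01931161  0.31294184]
```

View pics/s2.png

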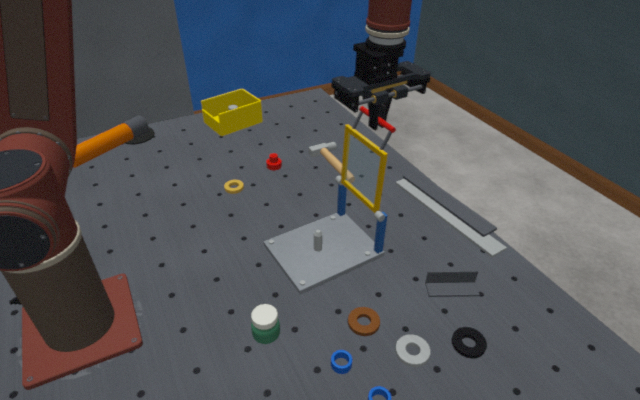

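>>> jog_arm(
  plan=[
    [[0, 0, 0, 0, 0, 0, 45], [0, 0, 0, 0, 0, 0, 45], [0, 0, 0, 0, 0, 0, 45], [0, 0, 0, 0, 0, 0, 45], [0, 0, 0, 0, 0, 0, 45], [0, 0, -20, 0, 0, 0, 45], [0, 0, -60, 0, 0, 0, 87], [0, 0, -60, 0, 0, 0, 87]],
  ],
)

```text
t: 6.6
tool_pos: [0.6646, -0.0196, 0.3794]
tool_rot: [0.002, 0.684, 0.73, 0.001]
force: [-0.3, 0.4, 0.7]
width: 0.62
```

```bash
python3 - <<'E'
from h import *
print(delta([.559,-.3496,.20],-85),delta([.559,-.3496,.20]))
E
```

```text
(array([-322.3, -127.5,  179.1]), array([ 0.2, -0.1, 88.7])) (array([-322.3, -127.5,  179.1]), array([ 0.2,  0. , -0. ]))
```

>>> jog_arm(
  plan=[
    [[-45, -18, 0, 0, 0, 8, 87], [-90, -36, 0, 0, 0, 16, 87], [-135, -54, 0, 0, 0, 24, 87], [-180, -72, 0, 0, 0, 32, 87], [-225, -90, 20, 0, 0, 40, 87], [-268, -106, 40, 0, 0, 48, 87], [-300, -120, 80, 0, 0, 56, 87], [-322, -127, 110, 0, 0, 64, 87]],
  ],
)

```text
t: 7.4
tool_pos: [0.5579, -0.3517, 0.2682]
tool_rot: [0.001, 0.968, 0.253, 0.002]
force: [0.4, 0.0, -0.5]
width: 1.001
```

```bash
cat > st.py <<'E'
from h import *
d=cap('top');P=pts(d);I=d['img'];Z=P[:,:,2]
v,u=np.mgrid[0:400,0:640]
m=(np.abs(Z-.015)<.006)&(u>270)&(u<365)&(v>155)&(v<275)
q=P[m];print('plate',m.sum(),cv2.minAreaRect(q[:,:2].astype(np.float32)*1000))
print(np.round(cv2.boxPoints(cv2.minAreaRect(q[:,:2].astype(np.float32)*1000))))
m=(Z>.045)&(Z<.08)&(u>300)&(u<340)&(v>200)&(v<235)
q=P[m];print('post',m.sum(),q.mean(0),q.min(0),q.max(0))
t=m&(Z>.069);print('tip',t.sum(),P[t].mean(0))
d=cap('side');P=pts(d);Z=P[:,:,2];v,u=np.mgrid[0:400,0:640]
m=(Z>.03)&(Z<.08)&(u>300)&(u<335)&(v>220)&(v<260)
q=P[m];c,r=cv2.minEnclosingCircle(q[:,:2].astype(np.float32)*1000);print('side post',m.sum(),q.mean(0),q.max(0),c,r)
t=m&(Z>.0695);print('tip',t.sum(),P[t].mean(0))
m=(np.abs(Z-.015)<.005)&(u>255)&(u<395)&(v>200)&(v<295)
q=P[m];print('plate',cv2.minAreaRect(q[:,:2].astype(np.float32)*1000));print(np.round(cv2.boxPoints(cv2.minAreaRect(q[:,:2].astype(np.float32)*1000))))
E
python3 st.py; python3 -c "
from h import *
print(tool()[0],delta([.559,-.3496,.1],-86))"
```

```text
plate 5811 ((535.0879516601562, -27.012428283691406), (230.62257385253906, 180.47914123535156), 4.218142986297607)
[[ 413.   55.]
 [ 427. -125.]
 [ 657. -109.]
 [ 643.   71.]]
post 56 [ 0.51788275 -0.02798291  0.06578465] [ 0.50965064 -0.03717181  0.04587342] [ 0.52798235 -0.01951745  0.07471341]
tip 16 [ 0.51940261 -0.02702804  0.0710843 ]
side post 125 [ 0.5170646  -0.03295521  0.05341612] [ 0.52768141 -0.02132267  0.07207138] (518.310302734375, -30.61528968811035) 9.40380859375
tip 14 [ 0.51944685 -0.02924634  0.07088732]
plate ((534.5537719726562, -25.868675231933594), (232.61065673828125, 183.8648223876953), 4.391357421875)
[[ 412.   57.]
 [ 426. -126.]
 [ 658. -109.]
 [ 643.   75.]]
[ 0.5549631  -0.35091358  0.26178939] (array([  4.5,   2. , 161.8]), array([-0.4,  0.2, 25.3]))
```

>>> jog_arm(
  plan=[
    [[4, 2, 40, 0, 0, 8, 87], [4, 2, 80, 0, 0, 16, 87], [4, 2, 120, 0, 0, 25, 87], [4, 2, 160, 0, 0, 25, 87], [4, 2, 160, 0, 0, 25, 87]],
  ],
)

```text
t: 8.0
tool_pos: [0.5554, -0.3463, 0.0957]
tool_rot: [-0.006, 0.999, 0.039, -0.007]
force: [-0.5, 0.3, -0.3]
width: 1.0
```

```bash
cat > wf.py <<'E'
from h import *
import sys
# wrist check: fit circle of points in height band near nominal centre; args x y zlo zhi rad name
x,y,lo,hi,rad=map(float,sys.argv[1:6])
d=cap('wrist',sys.argv[6]);P=pts(d)
m=(np.hypot(P[:,:,0]-x,P[:,:,1]-y)<rad)&(P[:,:,2]>lo)&(P[:,:,2]<hi)&(d['range_z']>0)
q=P[m][:,:2].astype(np.float32)*1000
print('tcp',tool()[0],m.sum(),q.min(0),q.max(0),cv2.minEnclosingCircle(q), np.median(d['img'][m],0))
E
python3 wf.py .559 -.3496 .006 .02 .05 w2; python3 -c "
from h import *
print(delta([.559,-.3496,.0135],-86))"
```

```text
tcp [ 0.55718633 -0.34782541  0.09949465] 4341 [ 530.1433  -383.28357] [ 595.5836 -317.9871] ((562.6090087890625, -350.4924621582031), 33.01173400878906) [255. 255. 255.]
(array([ 2.5,  2.8, 86. ]), array([-0.6,  0.5,  0.4]))
```

View pics/w2.png

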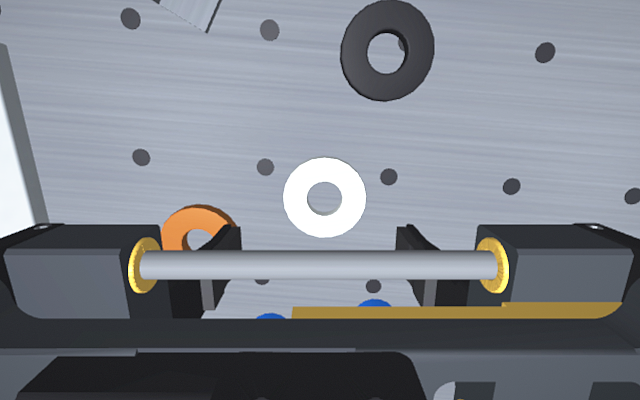

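>>> jog_arm(
  plan=[
    [[5, 3, 40, -0.6, 0.5, 0.4, 87], [5, 3, 65, -0.6, 0.5, 0.4, 87], [5, 3, 80, -0.6, 0.5, 0.4, 87], [5, 3, 85, -0.6, 0.5, 0.4, 87], [5, 3, 86, -0.6, 0.5, 0.4, 87], [5, 3, 86, -0.6, 0.5, 0.4, 60], [5, 3, 86, -0.6, 0.5, 0.4, 50], [5, 3, 86, -0.6, 0.5, 0.4, 50]],
  ],
  newtons=25,
)

```text
t: 8.85
tool_pos: [0.5623, -0.3503, 0.0148]
tool_rot: [0.001, 0.999, 0.035, 0.001]
force: [0.7, 0.4, 0.5]
width: 0.807
```

>>> jog_arm(
  plan=[
    [[0, 0, 0, 0, 0, 0, 50], [0, 0, 0, 0, 0, 0, 50], [0, 0, 0, 0, 0, 0, 50]],
  ],
)

```text
t: 9.15
tool_pos: [0.5622, -0.3502, 0.0148]
tool_rot: [0.001, 0.999, 0.035, 0.001]
force: [-0.6, 0.5, -0.6]
width: 0.746
```

```bash
python3 - <<'E'
from h import *
s=ctrl.sense();print(s['tool_pos'],s['width']*87,s['force'],delta([.5195,-.028,.12],-85.8))
E
```

```text
[ 0.56219977 -0.35022306  0.01480938] 64.86700173854857 [-0.6487301   0.49626379 -0.64318647] (array([ -19.8, -324.2, -105.8]), array([ 0.1, -0.1, -0.2]))
```

>>> jog_arm(
  plan=[
    [[0, 0, -30, 0, 0, 0, 50], [0, 0, -80, 0, 0, 0, 50], [-10, -30, -115, 0, 0, 0, 50], [-25, -75, -135, 0, 0, 0, 50], [-45, -120, -135, 0, 0, 0, 50], [-65, -165, -135, 0, 0, 0, 50], [-80, -210, -135, 0, 0, 0, 50], [-90, -255, -135, 0, 0, 0, 50]],
  ],
)

```text
t: 9.95
tool_pos: [0.4526, -0.1003, 0.1488]
tool_rot: [0.001, 0.999, 0.035, 0.0]
force: [1.2, 0.1, -2.0]
width: 0.747
```

>>> jog_arm(
  plan=[
    [[0, -45, 0, 0, 0, 0, 50], [0, -69, 0, 0, 0, 0, 50], [0, -69, 0, 0, 0, 0, 50], [0, -69, 0, 0, 0, 0, 50]],
  ],
)

```text
t: 10.35
tool_pos: [0.4477, -0.0311, 0.1487]
tool_rot: [0.001, 0.999, 0.036, 0.0]
force: [0.0, -0.2, -2.6]
width: 0.749
```

```bash
python3 wf.py .5195 -.028 .045 .085 .02 w3; python3 -c "
from h import *
print(ctrl.sense()['width']*87,delta([.5195,-.028,.12],-85.8))"
```

```text
tcp [ 0.44787172 -0.03179374  0.14869631] 590 [512.6526   -37.971252] [532.1566   -18.443178] ((522.4519653320312, -28.39146614074707), 9.95676326751709) [226. 232. 233.]
65.35805095638737 (array([71.7,  1.2, 28.7]), array([ 0.1, -0. , -0.2]))
```

View pics/w3.png

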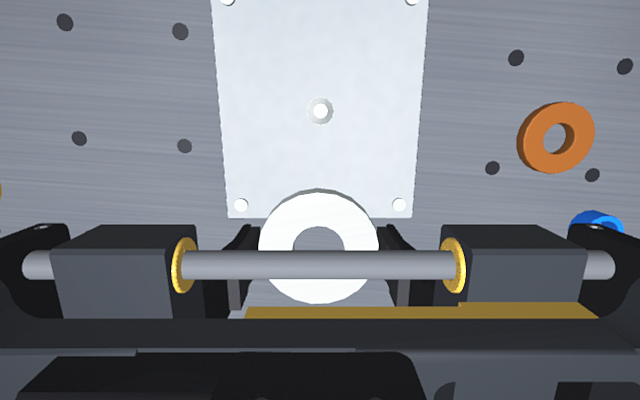

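>>> jog_arm(
  plan=[
    [[40, 1, 10, 0, 0, 0, 50], [74, 2, 25, 0, 0, 0, 50], [74, 2, 35, 0, 0, 0, 50], [74, 2, 35, 0, 0, 0, 50], [74, 2, 35, 0, 0, 0, 50]],
  ],
)

```text
t: 10.9
tool_pos: [0.5209, -0.0295, 0.1132]
tool_rot: [0.001, 0.999, 0.034, -0.001]
force: [-0.2, 0.9, -2.5]
width: 0.748
```

```bash
cat > hv.py <<'E'
from h import *
import sys
s=ctrl.sense();d=cap('side',sys.argv[1]);im=d['img'][130:330,220:420,::-1];cv2.imwrite('pics/'+sys.argv[1]+'c.png',cv2.resize(im,None,fx=2.5,fy=2.5))
print(np.array(s['tool_pos']),s['width']*87,s['force'],delta([.5222,-.0284,float(sys.argv[2])],-85.8))
E
python3 hv.py s3 .030
```

```text
[ 0.52093592 -0.02945333  0.11317487] 65.0595461182576 [-0.16704748  0.9335995  -2.52807353] (array([ 0.9, -1.1, 83.9]), array([ 0.1, -0. , -0.2]))
```

View pics/s3c.png

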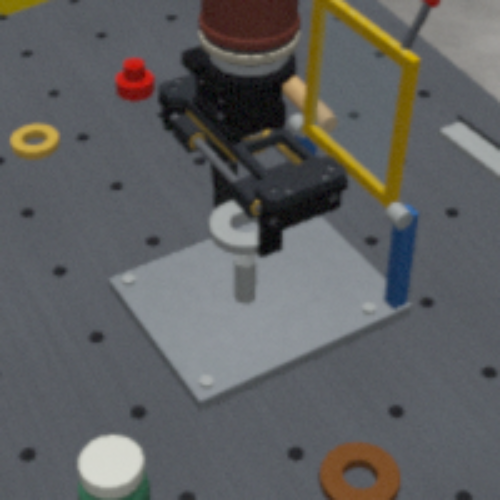

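>>> jog_arm(
  plan=[
    [[1, -1, 20, 0, 0, 0, 50], [1, -1, 40, 0, 0, 0, 50], [1, -1, 60, 0, 0, 0, 50], [1, -1, 75, 0, 0, 0, 50], [1, -1, 81, 0, 0, 0, 50], [1, -1, 83, 0, 0, 0, 50], [1, -1, 83, 0, 0, 0, 50]],
  ],
)

```text
t: 11.65
tool_pos: [0.5228, -0.0286, 0.0316]
tool_rot: [0.001, 0.999, 0.034, 0.001]
force: [0.1, 0.2, -3.1]
width: 0.75
```

>>> jog_arm(
  plan=[
    [[0, 0, 2, 0, 0, 0, 50], [0, 0, 2.5, 0, 0, 0, 50], [0, 0, 2.5, 0, 0, 0, 87], [0, 0, 2.5, 0, 0, 0, 87], [0, 0, 2.5, 0, 0, 0, 87], [0, 0, -20, 0, 0, 0, 87], [0, 0, -60, 0, 0, 0, 87], [0, 0, -100, 0, 0, 0, 87]],
  ],
)

```text
t: 12.45
tool_pos: [0.5219, -0.0283, 0.1321]
tool_rot: [0.001, 0.999, 0.034, -0.0]
force: [0.9, 1.1, 0.1]
width: 0.999
```

```bash
python3 - <<'E'
from h import *
d=cap('side','s4');P=pts(d);Z=P[:,:,2]
m=(np.hypot(P[:,:,0]-.52,P[:,:,1]+.028)<.045)&(Z>.021)&(Z<.034)
q=P[m];print(m.sum(),np.median(q[:,2]),cv2.minEnclosingCircle(q[:,:2].astype(np.float32)*1000))
s=ctrl.sense();print(s['tool_pos'],delta([.4255,-.311,.11],-85.8))
E
```

```text
379 0.026473147733399705 ((521.1674194335938, -30.377309799194336), 33.9246940612793)
[ 0.52669667 -0.02906032  0.1402421 ] (array([-120.7,  274.1,   30.3]), array([ 0.3, -0.6, -0.2]))
```

>>> jog_arm(
  plan=[
    [[-16, 40, -5, 0, 0, 0, 87], [-34, 85, -5, 0, 0, 0, 87], [-52, 130, -5, 0, 0, 0, 87], [-72, 175, -5, 0, 0, 0, 80], [-92, 220, 0, 0, 0, 0, 70], [-112, 262, 10, 0, 0, 0, 64], [-118, 274, 20, 0, 0, 0, 64], [-118, 274, 30, 0, 0, 0, 64]],
  ],
)

```text
t: 13.3
tool_pos: [0.4275, -0.3125, 0.1099]
tool_rot: [0.003, 0.999, 0.033, 0.006]
force: [-0.7, 0.1, -1.2]
width: 0.749
```

>>> jog_arm(
  plan=[
    [[0, 0, 0, 0, 0, 0, 64], [0, 0, 0, 0, 0, 0, 64]],
  ],
)

```text
t: 13.5
tool_pos: [0.4279, -0.3109, 0.1095]
tool_rot: [0.002, 0.999, 0.033, 0.005]
force: [0.3, 0.5, 0.7]
width: 0.734
```

```bash
python3 wf.py .427 -.311 .012 .03 .033 w4; python3 -c "
from h import *
print(delta([.428,-.311,.017],-85.8))"
```

```text
tcp [ 0.42824671 -0.31112237  0.10997919] 1045 [ 407.57965 -330.86072] [ 447.32034 -292.18927] ((427.33917236328125, -311.7447509765625), 20.172304153442383) [ 50. 174. 255.]
(array([-1.3, -0.6, 93. ]), array([ 0.3, -0.6, -0.3]))
```

View pics/w4.png

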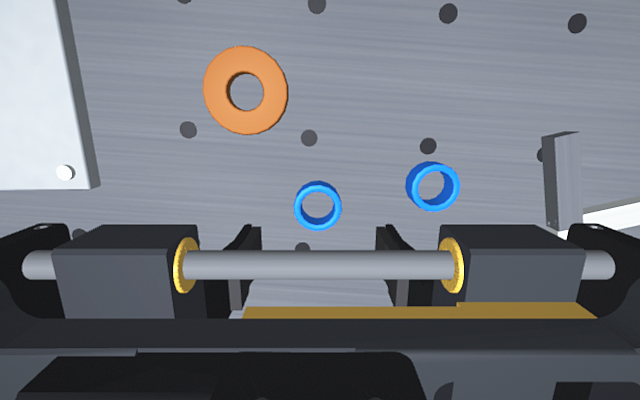

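>>> jog_arm(
  plan=[
    [[-2, 0, 40, 0.3, -0.6, -0.3, 64], [-2, 0, 75, 0.3, -0.6, -0.3, 64], [-2, 0, 90, 0.3, -0.6, -0.3, 64], [-2, 0, 93, 0.3, -0.6, -0.3, 64], [-2, 0, 93, 0.3, -0.6, -0.3, 30], [-2, 0, 93, 0.3, -0.6, -0.3, 30], [-2, 0, 93, 0.3, -0.6, -0.3, 30], [-2, 0, 93, 0.3, -0.6, -0.3, 30]],
  ],
  newtons=20,
)

```text
t: 14.35
tool_pos: [0.4281, -0.3123, 0.0183]
tool_rot: [0.001, 0.999, 0.036, 0.001]
force: [-0.3, 0.2, 1.2]
width: 0.46
```

>>> jog_arm(
  plan=[
    [[0, 0, 0, 0, 0, 0, 30], [0, 0, 0, 0, 0, 0, 30]],
  ],
)

```text
t: 14.55
tool_pos: [0.4282, -0.3126, 0.0187]
tool_rot: [0.001, 0.999, 0.036, 0.001]
force: [0.8, -0.5, -0.4]
width: 0.453
```

```bash
python3 -c "
from h import *
s=ctrl.sense();print(s['tool_pos'],s['width']*87,s['force'],delta([.522,-.0284,.13],-85.8))"
```

```text
[ 0.42820094 -0.31260468  0.01871255] 39.37665110028048 [ 0.84177344 -0.46714249 -0.43182373] (array([ 114.4, -276.5, -111.5]), array([ 0.1, -0.1, -0.1]))
```

>>> jog_arm(
  plan=[
    [[0, 0, -40, 0, 0, 0, 30], [0, 0, -85, 0, 0, 0, 30], [12, -30, -111, 0, 0, 0, 30], [30, -75, -111, 0, 0, 0, 30], [48, -118, -111, 0, 0, 0, 30], [66, -160, -111, 0, 0, 0, 30], [84, -203, -111, 0, 0, 0, 30], [102, -245, -111, 0, 0, 0, 30]],
  ],
)

```text
t: 15.35
tool_pos: [0.5121, -0.0589, 0.1296]
tool_rot: [0.001, 0.999, 0.036, 0.001]
force: [0.9, -0.0, -0.8]
width: 0.445
```

>>> jog_arm(
  plan=[
    [[13, -31, 0, 0, 0, 0, 30], [13, -31, 0, 0, 0, 0, 30], [13, -31, 0, 0, 0, 0, 30]],
  ],
)

```text
t: 15.65
tool_pos: [0.5227, -0.0264, 0.1294]
tool_rot: [0.001, 0.999, 0.037, 0.001]
force: [-0.6, -1.1, -1.0]
width: 0.449
```

```bash
python3 -c "
from h import *
s=ctrl.sense();print(s['tool_pos'],s['width']*87,s['force'],delta([.5231,-.0284,.0457],-85.8))"
```

```text
[ 0.52268187 -0.02641541  0.12940002] 39.09488622895488 [-0.61973432 -1.08610109 -1.03132247] (array([ 0.1,  1.8, 83.7]), array([ 0.1, -0.1,  0.1]))
```

>>> jog_arm(
  plan=[
    [[0, 2, 20, 0, 0, 0, 30], [0, 2, 42, 0, 0, 0, 30], [0, 2, 62, 0, 0, 0, 30], [0, 2, 76, 0, 0, 0, 30], [0, 2, 81, 0, 0, 0, 30], [0, 2, 83.5, 0, 0, 0, 30], [0, 2, 84, 0, 0, 0, 30]],
  ],
)

```text
t: 16.35
tool_pos: [0.5234, -0.0291, 0.0458]
tool_rot: [0.001, 0.999, 0.037, 0.002]
force: [0.7, 0.1, 0.1]
width: 0.449
```

>>> jog_arm(
  plan=[
    [[0, 0, 0.7, 0, 0, 0, 30], [0, 0, 0.7, 0, 0, 0, 75], [0, 0, 0.7, 0, 0, 0, 75], [0, 0, 0.7, 0, 0, 0, 75], [0, 0, 0.7, 0, 0, 0, 75], [0, 0, -20, 0, 0, 0, 75], [0, 0, -60, 0, 0, 0, 75], [0, 0, -100, 0, 0, 0, 75]],
  ],
)

```text
t: 17.15
tool_pos: [0.5222, -0.0286, 0.1462]
tool_rot: [0.001, 0.999, 0.037, 0.0]
force: [1.2, -0.1, -0.8]
width: 0.855
```

```bash
python3 - <<'E'
from h import *
d=cap('side','s5');P=pts(d);Z=P[:,:,2]
m=(np.hypot(P[:,:,0]-.52,P[:,:,1]+.028)<.03)&(Z>.043)&(Z<.055)&(np.hypot(P[:,:,0]-.52,P[:,:,1]+.028)>.0125)
q=P[m];print(m.sum(),np.median(q[:,2]),cv2.minEnclosingCircle(q[:,:2].astype(np.float32)*1000))
s=ctrl.sense();print(s['tool_pos'],s['width'],delta([.428,.3075,.10],-85.8))
E
```

```text
83 0.046081746200664964 ((520.48974609375, -29.914215087890625), 22.355688095092773)
[ 0.52693036 -0.02942316  0.15442872] 0.8567373469026084 (array([ -74.4, -343.6,   51.7]), array([ 0.3, -0.7,  0. ]))
```

>>> jog_arm(
  plan=[
    [[-10, -45, 0, 0, 0, 0, 80], [-20, -90, 0, 0, 0, 0, 80], [-30, -135, 0, 0, 0, 0, 80], [-40, -180, 0, 0, 0, 0, 80], [-50, -225, 0, 0, 0, 0, 80], [-60, -270, 5, 0, 0, 0, 80], [-70, -315, 15, 0, 0, 0, 80], [-74, -343, 35, 0, 0, 0, 80]],
  ],
)

```text
t: 18.0
tool_pos: [0.4281, 0.3105, 0.118]
tool_rot: [0.001, 0.999, 0.038, 0.008]
force: [1.7, 0.3, -0.2]
width: 0.92
```

>>> jog_arm(
  plan=[
    [[0, 0, 12, 0, 0, 0, 80], [0, 0, 12, 0, 0, 0, 80], [0, 0, 12, 0, 0, 0, 80]],
  ],
)

```text
t: 18.3
tool_pos: [0.4285, 0.3096, 0.106]
tool_rot: [0.002, 0.999, 0.038, 0.008]
force: [0.7, 0.1, -0.3]
width: 0.92
```

```bash
python3 wf.py .428 .3075 .006 .025 .04 w5; python3 -c "
from h import *
print(delta([.428,.308,.0145],-85.8))"
```

```text
tcp [0.42905019 0.30964735 0.10656006] 2365 [402.3945  281.14603] [455.52005 334.5793 ] ((428.7259826660156, 307.996337890625), 26.919466018676758) [255. 255. 128.]
(array([-2.7,  1.3, 92. ]), array([ 0.2, -1. ,  0.1]))
```

>>> jog_arm(
  plan=[
    [[-2, 1.5, 40, 0.2, -1, 0.1, 80], [-2, 1.5, 70, 0.2, -1, 0.1, 80], [-2, 1.5, 87, 0.2, -1, 0.1, 80], [-2, 1.5, 92, 0.2, -1, 0.1, 80], [-2, 1.5, 92, 0.2, -1, 0.1, 45], [-2, 1.5, 92, 0.2, -1, 0.1, 45], [-2, 1.5, 92, 0.2, -1, 0.1, 45], [-2, 1.5, 92, 0.2, -1, 0.1, 45]],
  ],
  newtons=25,
)

```text
t: 19.15
tool_pos: [0.4296, 0.3083, 0.0158]
tool_rot: [-0.001, 0.999, 0.037, 0.001]
force: [-0.6, 1.3, 0.4]
width: 0.643
```

>>> jog_arm(
  plan=[
    [[0, 0, 0, 0, 0, 0, 45], [0, 0, 0, 0, 0, 0, 45], [0, 0, 0, 0, 0, 0, 45]],
  ],
)

```text
t: 19.45
tool_pos: [0.4296, 0.3083, 0.0159]
tool_rot: [-0.001, 0.999, 0.037, 0.001]
force: [-0.5, -1.2, 0.0]
width: 0.609
```

```bash
python3 -c "
from h import *
s=ctrl.sense();print(s['tool_pos'],s['width']*87,s['force'],delta([.5225,-.0284,.14],-85.8))"
```

```text
[0.4295641  0.3083407  0.01588472] 53.01149724287427 [-0.46895595 -1.20043466  0.04402775] (array([  68.1,  342.5, -124.5]), array([-0.1, -0.1,  0. ]))
```

>>> jog_arm(
  plan=[
    [[0, 0, -45, 0, 0, 0, 45], [0, 0, -90, 0, 0, 0, 45], [8, 40, -118, 0, 0, 0, 45], [17, 87, -124, 0, 0, 0, 45], [27, 134, -124, 0, 0, 0, 45], [37, 181, -124, 0, 0, 0, 45], [46, 228, -124, 0, 0, 0, 45], [56, 275, -124, 0, 0, 0, 45]],
  ],
)

```text
t: 20.25
tool_pos: [0.5054, 0.0362, 0.1396]
tool_rot: [-0.001, 0.999, 0.037, 0.001]
force: [1.3, 0.2, -2.6]
width: 0.612
```

>>> jog_arm(
  plan=[
    [[8, 40, 0, 0, 0, 0, 45], [13, 67, 0, 0, 0, 0, 45], [13, 67, 0, 0, 0, 0, 45], [13, 67, 0, 0, 0, 0, 45]],
  ],
)

```text
t: 20.65
tool_pos: [0.5229, -0.0299, 0.1391]
tool_rot: [-0.001, 0.999, 0.036, 0.0]
force: [0.3, -0.6, -1.6]
width: 0.612
```

```bash
python3 -c "
from h import *
s=ctrl.sense();print(s['tool_pos'],s['width']*87,s['force'],delta([.5232,-.0284,.0629],-85.8))"
```

```text
[ 0.52288063 -0.02992307  0.13911767] 53.25826669896607 [ 0.25117502 -0.56410065 -1.63228398] (array([ 0.4, -1.3, 76.2]), array([-0.1, -0. , -0.1]))
```

>>> jog_arm(
  plan=[
    [[0, -1, 20, 0, 0, 0, 45], [0, -1, 38, 0, 0, 0, 45], [0, -1, 56, 0, 0, 0, 45], [0, -1, 69, 0, 0, 0, 45], [0, -1, 74, 0, 0, 0, 45], [0, -1, 76, 0, 0, 0, 45], [0, -1, 76.5, 0, 0, 0, 45]],
  ],
)

```text
t: 21.35
tool_pos: [0.5233, -0.0285, 0.0632]
tool_rot: [-0.001, 0.999, 0.036, 0.001]
force: [0.4, -0.1, -1.7]
width: 0.612
```

>>> jog_arm(
  plan=[
    [[0, 0, 0.8, 0, 0, 0, 45], [0, 0, 0.8, 0, 0, 0, 80], [0, 0, 0.8, 0, 0, 0, 80], [0, 0, 0.8, 0, 0, 0, 80], [0, 0, 0.8, 0, 0, 0, 80], [0, 0, -20, 0, 0, 0, 80], [0, 0, -60, 0, 0, 0, 80], [0, 0, -90, 0, 0, 0, 80]],
  ],
)

```text
t: 22.15
tool_pos: [0.5234, -0.0287, 0.1548]
tool_rot: [-0.001, 0.999, 0.036, 0.001]
force: [0.5, -0.2, 0.4]
width: 0.916
```

```bash
python3 - <<'E'
from h import *
d=cap('side','s6');P=pts(d);Z=P[:,:,2];r=np.hypot(P[:,:,0]-.52,P[:,:,1]+.028)
m=(r<.04)&(Z>.053)&(Z<.066)&(r>.0125)
q=P[m];print(m.sum(),np.median(q[:,2]),cv2.minEnclosingCircle(q[:,:2].astype(np.float32)*1000))
s=ctrl.sense();print(s['tool_pos'],s['width'],delta([.572,.3595,.12],-85.8))
E
```

```text
238 0.05819503197118736 ((519.2178955078125, -27.936777114868164), 28.21488380432129)
[ 0.52663151 -0.02933449  0.16048237] 0.920509691899113 (array([  73. , -384.5,   41. ]), array([ 0. , -0.6, -0. ]))
```

>>> jog_arm(
  plan=[
    [[0, -48, 0, 0, 0, 0, 75], [2, -97, 0, 0, 0, 0, 75], [10, -146, 0, 0, 0, 0, 75], [25, -193, 0, 0, 0, 0, 75], [40, -240, 0, 0, 0, 0, 75], [55, -287, 5, 0, 0, 0, 75], [68, -333, 15, 0, 0, 0, 75], [73, -375, 30, 0, 0, 0, 75]],
  ],
)

```text
t: 23.0
tool_pos: [0.5739, 0.3527, 0.1317]
tool_rot: [-0.001, 0.999, 0.036, 0.006]
force: [0.2, -0.3, 0.0]
width: 0.862
```

>>> jog_arm(
  plan=[
    [[0, -10, 10, 0, 0, 0, 75], [0, -10, 10, 0, 0, 0, 75], [0, -10, 10, 0, 0, 0, 75]],
  ],
)

```text
t: 23.3
tool_pos: [0.5731, 0.3616, 0.1213]
tool_rot: [0.0, 0.999, 0.036, 0.006]
force: [-0.5, -0.7, -0.3]
width: 0.866
```

```bash
python3 wf.py .572 .3595 .012 .05 .034 w6; python3 -c "
from h import *
print(delta([.572,.3595,.017],-85.8))"
```

```text
tcp [0.57365691 0.36121403 0.12204556] 2176 [550.2594 337.4123] [595.26733 382.3986 ] ((572.6243896484375, 359.7983703613281), 22.840024948120117) [255.  59.  39.]
(array([ -3.1,   1.6, 105. ]), array([ 0. , -0.7, -0.1]))
```

View pics/w6.png

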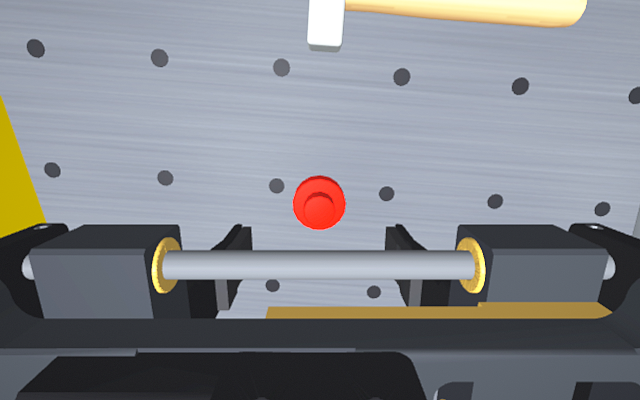

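>>> jog_arm(
  plan=[
    [[-2.5, 1.3, 45, 0, -0.7, 0, 75], [-2.5, 1.3, 80, 0, -0.7, 0, 70], [-2.5, 1.3, 98, 0, -0.7, 0, 65], [-2.5, 1.3, 105, 0, -0.7, 0, 65], [-2.5, 1.3, 105, 0, -0.7, 0, 35], [-2.5, 1.3, 105, 0, -0.7, 0, 35], [-2.5, 1.3, 105, 0, -0.7, 0, 35], [-2.5, 1.3, 105, 0, -0.7, 0, 35]],
  ],
)

```text
t: 24.15
tool_pos: [0.5741, 0.3606, 0.0193]
tool_rot: [-0.001, 0.999, 0.036, 0.002]
force: [0.6, -0.5, 4.8]
width: 0.519
```

>>> jog_arm(
  plan=[
    [[0, 0, 0, 0, 0, 0, 35], [0, 0, 0, 0, 0, 0, 35], [0, 0, 0, 0, 0, 0, 35]],
  ],
)

```text
t: 24.45
tool_pos: [0.574, 0.3606, 0.0194]
tool_rot: [-0.001, 0.999, 0.036, 0.002]
force: [-0.5, -0.4, 0.9]
width: 0.517
```

```bash
python3 -c "
from h import *
s=ctrl.sense();print(s['tool_pos'],s['width']*87,s['force'],delta([.5225,-.0284,.15],-85.8))"
```

```text
[0.57399738 0.36064835 0.01936203] 45.015514294347135 [-0.48179479 -0.4203307   0.91831545] (array([ -78.8,  384.2, -131.4]), array([-0.1, -0.2, -0.1]))
```

>>> jog_arm(
  plan=[
    [[0, 0, -45, 0, 0, 0, 35], [0, 0, -90, 0, 0, 0, 35], [-12, 35, -120, 0, 0, 0, 35], [-28, 80, -131, 0, 0, 0, 35], [-45, 125, -131, 0, 0, 0, 35], [-62, 170, -131, 0, 0, 0, 35], [-75, 216, -131, 0, 0, 0, 35], [-77, 264, -131, 0, 0, 0, 35]],
  ],
)

```text
t: 25.25
tool_pos: [0.5137, 0.0904, 0.1493]
tool_rot: [-0.001, 0.999, 0.037, 0.001]
force: [0.9, 0.3, -1.4]
width: 0.519
```

>>> jog_arm(
  plan=[
    [[0, 45, 0, 0, 0, 0, 35], [0, 90, 0, 0, 0, 0, 35], [0, 120, 0, 0, 0, 0, 35], [0, 120, 0, 0, 0, 0, 35], [0, 120, 0, 0, 0, 0, 35]],
  ],
)

```text
t: 25.75
tool_pos: [0.5222, -0.0298, 0.1489]
tool_rot: [-0.001, 0.999, 0.036, 0.001]
force: [-0.1, 0.2, -0.7]
width: 0.519
```

```bash
python3 -c "
from h import *
s=ctrl.sense();print(s['tool_pos'],s['width']*87,s['force'],delta([.5237,-.0284,.0784],-85.8))"
```

```text
[ 0.52223564 -0.02975534  0.14892352] 45.12528478711663 [-0.08048476  0.21896374 -0.7156998 ] (array([ 1.4, -1.1, 70.5]), array([-0.1, -0.1, -0.1]))
```

>>> jog_arm(
  plan=[
    [[1.3, -1, 20, 0, 0, 0, 35], [1.3, -1, 38, 0, 0, 0, 35], [1.3, -1, 54, 0, 0, 0, 35], [1.3, -1, 64, 0, 0, 0, 35], [1.3, -1, 68, 0, 0, 0, 35], [1.3, -1, 70, 0, 0, 0, 35], [1.3, -1, 70.5, 0, 0, 0, 35]],
  ],
)

```text
t: 26.45
tool_pos: [0.524, -0.0283, 0.0789]
tool_rot: [-0.001, 0.999, 0.036, 0.002]
force: [0.0, 0.2, -1.0]
width: 0.517
```

>>> jog_arm(
  plan=[
    [[0, 0, 0.8, 0, 0, 0, 35], [0, 0, 0.8, 0, 0, 0, 75], [0, 0, 0.8, 0, 0, 0, 75], [0, 0, 0.8, 0, 0, 0, 75], [0, 0, 0.8, 0, 0, 0, 75], [0, 0, -20, 0, 0, 0, 75], [-10, 0, -65, 0, 0, 0, 75], [-20, 0, -110, 0, 0, 0, 75]],
  ],
)

```text
t: 27.25
tool_pos: [0.5026, -0.0297, 0.189]
tool_rot: [-0.001, 0.999, 0.036, 0.0]
force: [0.9, 0.1, 0.1]
width: 0.858
```

```bash
python3 - <<'E'
from h import *
d=cap('side','s7');P=pts(d);Z=P[:,:,2];r=np.hypot(P[:,:,0]-.52,P[:,:,1]+.028)
for lo,hi in((.073,.084),(.095,.104)):
    m=(r<.035)&(Z>lo)&(Z<hi)
    q=P[m];print(m.sum(),np.median(q[:,2]),cv2.minEnclosingCircle(q[:,:2].astype(np.float32)*1000))
I=d['img'].astype(int);m=(I[:,:,0]>120)&(I[:,:,1]<70)&(I[:,:,2]<70)&(Z>.25)&(Z<.36)&(P[:,:,0]>.6)
q=P[m];print('bar',m.sum(),np.median(q,0),q.min(0),q.max(0))
s=ctrl.sense();print(s['tool_pos'],s['width'],delta([.661,-.0195,.42],4.2))
cv2.imwrite('pics/s7c.png',cv2.resize(d['img'][60:310,200:450,::-1],None,fx=2.2,fy=2.2))
E
```

```text
158 0.07842755175088545 ((519.044189453125, -30.54352569580078), 22.992923736572266)
76 0.0983628467574012 ((519.3916015625, -29.496360778808594), 13.701865196228027)
bar 154 [ 0.65889936 -0.02318706  0.32318459] [ 0.65207797 -0.07357727  0.31876401] [0.66913135 0.03531149 0.3269979 ]
[ 0.50608748 -0.03064811  0.19817003] 0.8591865352196734 (array([ 158. ,    0.3, -219.9]), array([-0.5, -0.6, 89.9]))
```

View pics/s7c.png

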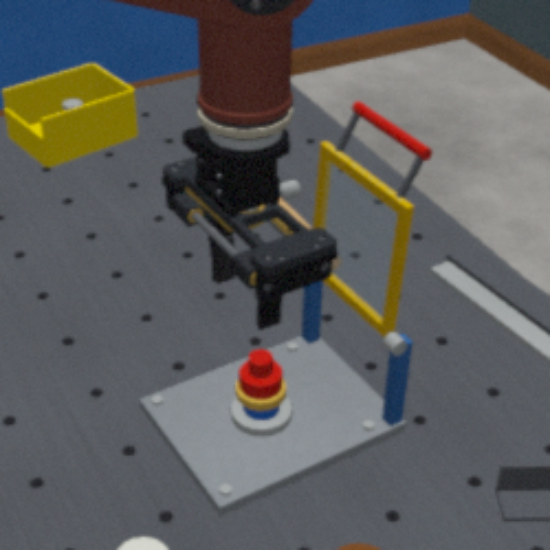

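>>> jog_arm(
  plan=[
    [[-10, 0, -45, 0, 0, 0, 60], [-20, 0, -92, 0, 0, 0, 60], [-20, 0, -140, 0, 0, 0, 60], [-20, 0, -188, 0, 0, -8, 60], [-10, 0, -225, 0, 0, -16, 60], [0, 0, -230, 0, 0, -24, 60], [10, 0, -230, 0, 0, -32, 60], [20, 0, -230, 0, 0, -40, 60]],
  ],
)

```text
t: 28.1
tool_pos: [0.5239, -0.0292, 0.429]
tool_rot: [0.003, 0.926, 0.378, 0.006]
force: [-0.7, -0.2, 0.5]
width: 0.693
```

>>> jog_arm(
  plan=[
    [[0, 0, 0, 0, 0, -8.5, 60], [0, 0, 0, 0, 0, -17, 60], [0, 0, 0, 0, 0, -25, 60], [0, 0, 0, 0, 0, -33, 60], [0, 0, 0, 0, 0, -41, 60], [0, 0, 0, 0, 0, -49, 60], [0, 0, 0, 0, 0, -50, 60]],
  ],
)

```text
t: 28.8
tool_pos: [0.524, -0.0292, 0.4289]
tool_rot: [0.005, 0.678, 0.735, 0.004]
force: [-0.4, -0.3, -0.0]
width: 0.688
```

```bash
python3 -c "
from h import *
s=ctrl.sense();print(s['tool_pos'],s['joint_pos'],s['width']*87,s['force'],delta([.661,-.0195,.42],4.2))"
```

```text
[ 0.52395156 -0.02924896  0.42891546] [-0.20756593 -0.08414138  1.48806253  0.00230067  1.72401496 -0.2867496 ] 59.87642902565969 [-0.35682313 -0.31980358 -0.03478252] (array([ -1.2, 137.3,  10.8]), array([0.8, 0.1, 0.4]))
```

>>> jog_arm(
  plan=[
    [[-1, 45, 0, 0.8, 0, 0.4, 60], [-1, 92, 0, 0.8, 0, 0.4, 60], [-1, 130, 0, 0.8, 0, 0.4, 60], [-1, 137, 0, 0.8, 0, 0.4, 60], [-1, 137, 0, 0.8, 0, 0.4, 60]],
  ],
)

```text
t: 29.3
tool_pos: [0.6612, -0.0193, 0.4289]
tool_rot: [-0.001, 0.682, 0.732, -0.001]
force: [-0.2, 0.1, -0.7]
width: 0.689
```

```bash
python3 - <<'E'
from h import *
d=cap('wrist','w7');P=pts(d);I=d['img'].astype(int)
m=(I[:,:,0]>120)&(I[:,:,1]<70)&(I[:,:,2]<70)&(P[:,:,2]>.28)&(P[:,:,2]<.36)
q=P[m];print(m.sum(),np.median(q,0),q.min(0),q.max(0),cv2.minAreaRect(q[:,:2].astype(np.float32)*1000))
print(tool()[0],delta([.661,-.0195,.313],4.2))
E
```

```text
1538 [ 0.66376266 -0.01130764  0.3242128 ] [ 0.65432896 -0.0698748   0.31119468] [0.67310214 0.03745812 0.32683786] ((664.1395874023438, -16.103023529052734), (11.896194458007812, 106.94944763183594), 4.368749618530273)
[ 0.66038207 -0.01938815  0.43007005] (array([  0. ,   0.8, 117.1]), array([-0.1,  0.1, -0.1]))
```

>>> jog_arm(
  plan=[
    [[0, 3, 40, 0, 0, 0, 60], [0, 3, 80, 0, 0, 0, 60], [0, 3, 108, 0, 0, 0, 60], [0, 3, 117, 0, 0, 0, 60], [0, 3, 117, 0, 0, 0, 5], [0, 3, 117, 0, 0, 0, 5], [0, 3, 117, 0, 0, 0, 5], [0, 3, 117, 0, 0, 0, 5]],
  ],
  newtons=20,
)

```text
t: 30.15
tool_pos: [0.6639, -0.0195, 0.3154]
tool_rot: [0.001, 0.682, 0.732, -0.0]
force: [-0.0, -0.7, -0.6]
width: 0.41
```

>>> jog_arm(
  plan=[
    [[0, 0, 0, 0, 0, 0, 5], [0, 0, 0, 0, 0, 0, 5], [0, 0, 0, 0, 0, 0, 5], [0, 0, 0, 0, 0, 0, 5], [0, 0, 0, 0, 0, 0, 5], [0, 0, 0, 0, 0, 0, 5]],
  ],
)

```text
t: 30.75
tool_pos: [0.6639, -0.0195, 0.3157]
tool_rot: [0.001, 0.682, 0.732, -0.0]
force: [-1.1, -0.2, 3.2]
width: 0.124
```

```bash
python3 - <<'E'
from h import *
s=ctrl.sense();print(s['tool_pos'],s['width']*87,s['force'])
t=np.array(s['tool_pos'])
r=196.6;hx=(.5225+.11*.997);a0=np.pi/2+np.arcsin((t[0]-hx)/.1966);print(np.degrees(a0),'z pred',.125+.1966*np.sin(a0)-.008)
for a in np.linspace(a0,np.radians(6.2),21): print(round(a-.127,2),np.round([r*(np.cos(a0)-np.cos(a)),-r*(np.sin(a)-np.sin(a0))],0))
E
```

```text
[ 0.66392094 -0.0194798   0.31571773] 10.827147973680797 [-1.07260865 -0.16262044  3.19364955]
99.29398378682924 z pred 0.311019168850366
1.61 [ 0. -0.]
1.52 [-16.  -2.]
1.44 [-32.  -3.]
1.36 [-48.  -2.]
1.28 [-64.   0.]
1.2 [-79.   3.]
1.12 [-95.   8.]
1.04 [-109.   13.]
0.96 [-124.   20.]
0.87 [-138.   28.]
0.79 [-151.   38.]
0.71 [-163.   48.]
0.63 [-175.   59.]
0.55 [-185.   71.]
0.47 [-194.   84.]
0.39 [-203.   97.]
0.31 [-210.  111.]
0.22 [-216.  126.]
0.14 [-221.  141.]
0.06 [-225.  157.]
-0.02 [-227.  173.]
```

>>> jog_arm(
  plan=[
    [[0, -16, -2, 0, 0, 0, 5], [0, -32, -3, 0, 0, 0, 5], [0, -48, -2, 0, 0, 0, 5], [0, -64, 0, 0, 0, 0, 5], [0, -79, 3, 0, 0, 0, 5], [0, -95, 8, 0, 0, 0, 5], [0, -109, 13, 0, 0, 0, 5], [0, -124, 20, 0, 0, 0, 5]],
  ],
)

```text
t: 31.55
tool_pos: [0.5407, -0.0282, 0.296]
tool_rot: [0.003, 0.682, 0.732, 0.001]
force: [2.0, -0.2, 0.1]
width: 0.131
```

>>> jog_arm(
  plan=[
    [[0, -14, 8, 0, 0, 0, 5], [0, -27, 18, 0, 0, 0, 5], [0, -39, 28, 0, 0, 0, 5], [0, -51, 39, 0, 0, 0, 5], [0, -61, 51, 0, 0, 0, 5], [0, -70, 64, 0, 0, 0, 5], [0, -79, 77, 0, 0, 0, 5], [0, -86, 91, 0, 0, 0, 5]],
  ],
)

```text
t: 32.35
tool_pos: [0.4542, -0.0344, 0.2044]
tool_rot: [0.002, 0.682, 0.732, 0.001]
force: [-4.1, 0.8, 3.3]
width: 0.128
```

>>> jog_arm(
  plan=[
    [[0, -6, 15, 0, 0, 0, 5], [0, -11, 30, 0, 0, 0, 5], [0, -14, 43, 0, 0, 0, 5], [0, -16, 53, 0, 0, 0, 5], [0, -16, 58, 0, 0, 0, 5], [0, -16, 60, 0, 0, 0, 5]],
  ],
)

```text
t: 32.95
tool_pos: [0.4361, -0.0357, 0.1424]
tool_rot: [-0.0, 0.681, 0.732, -0.002]
force: [-10.6, -1.9, 3.0]
width: 0.127
```

>>> jog_arm(
  plan=[
    [[0, 1, 2, 0, 0, 0, 5], [0, 1, 4, 0, 0, 0, 5], [0, 1, 4, 0, 0, 0, 5]],
  ],
)

```text
t: 33.25
tool_pos: [0.4359, -0.0359, 0.1397]
tool_rot: [-0.002, 0.681, 0.732, -0.003]
force: [-15.5, 0.1, 21.0]
width: 0.126
```

>>> jog_arm(
  plan=[
    [[0, 0, 0, 0, 0, 0, 50], [0, 0, 0, 0, 0, 0, 50], [0, 0, 0, 0, 0, 0, 50], [0, 0, 0, 0, 0, 0, 50], [0, 0, 0, 0, 0, 0, 50], [0, 0, 0, 0, 0, 0, 50], [0, 0, -20, 0, 0, 0, 50], [0, 0, -60, 0, 0, 0, 50]],
  ],
)

```text
t: 34.05
tool_pos: [0.4338, -0.0351, 0.1971]
tool_rot: [-0.005, 0.681, 0.732, -0.005]
force: [-0.7, -0.3, -0.3]
width: 0.574
```

>>> jog_arm(
  plan=[
    [[0, -20, -40, 0, 0, 0, 50], [0, -40, -80, 0, 0, 0, 50], [0, -40, -100, 0, 0, 0, 50], [0, -40, -100, 0, 0, 0, 50]],
  ],
)

```text
t: 34.45
tool_pos: [0.3969, -0.0385, 0.3015]
tool_rot: [-0.001, 0.681, 0.732, -0.003]
force: [0.7, 0.0, 0.1]
width: 0.574
```

```bash
python3 - <<'E'
from h import *
d=cap('side','s8');P=pts(d);Z=P[:,:,2];I=d['img'].astype(int)
m=(I[:,:,0]>120)&(I[:,:,1]<70)&(I[:,:,2]<70)&(Z>.13)&(Z<.2)&(P[:,:,0]<.5)&(P[:,:,0]>.4)&(abs(P[:,:,1]+.034)<.07)
q=P[m];print('bar',m.sum(),np.median(q,0),np.percentile(q[:,2],[5,95]))
m=(I[:,:,0]>150)&(I[:,:,1]>130)&(I[:,:,2]<80)&(Z>.1)&(Z<.2)
q=P[m];x=(q[:,0]-.52)*.9973+(q[:,1]+.028)*.0732;f=np.polyfit(x,q[:,2],1);print('panel slope',f,len(q))
print(ctrl.sense()['force'],tool()[0])
cv2.imwrite('pics/s8c.png',cv2.resize(d['img'][100:350,200:450,::-1],None,fx=2.2,fy=2.2))
E
```

```text
bar 197 [ 0.43343992 -0.03650806  0.15465893] [0.15148923 0.15679291]
panel slope [0.00104172 0.12871334] 844
[-0.06327458  1.01957287 -0.94035555] [ 0.39608083 -0.03820455  0.29900357]
```

View pics/s8c.png

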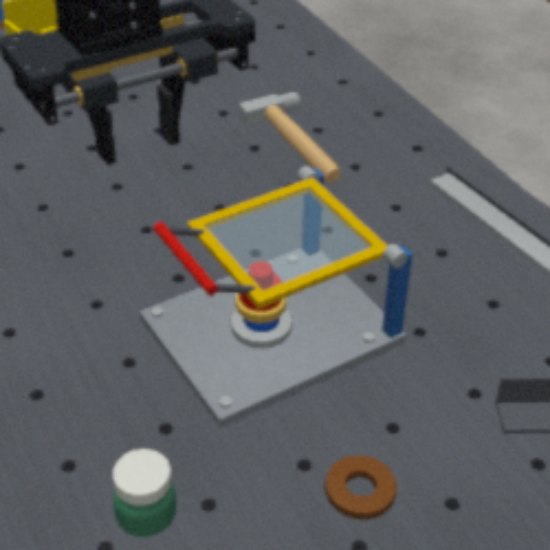

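The guard is level (panel slope about 0.001), the bar top is at about 156 mm, which matches fully down, the stack is intact and the gripper is clear.

```bash
python3 -c "
from h import *
print(order.sign_off())"
```

```text
the job is handed in; nothing more can be done
None
```

I swung the guard up, then placed the steel flange, the near blue sleeve, the brass collar and the red cap over the post in that order. Each part was lowered to contact before I released it. I then swung the guard down against its stop, let go, backed the gripper off and handed the job in at about 34 s.

**Stack:** The measured top heights were flange 26.5 mm, sleeve 46 mm, collar 58 mm, cap shoulder 78 mm and knob 98 mm, all within about 1 mm of seated. The horizontal offsets from the post that I could measure came out within about 3 mm.

**Guard:** After release the panel slope was about 0.001 rad, so it is fully down. The gripper is clear and touches nothing.

**Bystanders:** In the last picture the hammer, offcut and tin look undisturbed; I did not re-measure their positions.

**Disagreements:**
- **Camera offset:** The wrist camera and the top camera differed by up to about 3 mm in x. I used wrist readings for both the parts and the post so that the error cancelled.
- **Forces while swinging the guard:** Raising the guard showed a brief load of about 25 N per axis because the arc I commanded was slightly off. Seating it at the bottom stop showed about 21 N.

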